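Clear the watch bench: dies to their rack, rejects to the tub

ROBOT

A 7-joint arm with a two-finger parallel gripper is mounted at the origin on the work surface. World frame = base frame: x ahead of the robot, y to its left, z up, the work surface at z = 0. Lengths are in m, angles in rad, forces in N, time in s.
With the tool pointing down it reaches from about 0.4 to 0.85 m from the base axis. Payload 4.5 kg.
Tool frame: the origin (TCP) lies between the finger pads; the fingertips stand r.tip_reach ahead of it and the grasp point (between the pads) lies 3 mm ahead of it (r.tip_reach is the distance from the TCP to the fingertips, in m); z points along the fingers, y is the line along which they close (so a half turn about z gives the same grasp; the last joint's range is limited). The gripper opens to 88 mm and grips with 3 to 60 N. Pads are 18 mm wide; open, the fingers measure 123 mm over their backs; the gripper's body (75 mm by 187 mm) begins 45 mm behind the grasp point.
Start: joints at [1.288, 0.689, -0.195, 1.565, 0.157, 0.902, -0.215], TCP at [0.195, -0.594, 0.261] pointing down, gripper open.
Joint ranges: [-3.01, 3.01], [-0.46, 2.08], [-1.47, 1.51], [0.13, 2.56], [-1, 4.14], [0.04, 2.09], [-2.66, 2.66]. Speed limits (rad/s): [2.57, 2.57, 3.14, 3.14, 3.14, 3.14, 3.14].

INTERFACE

Orientations are given as a unit quaternion [x, y, z, w].
In Python, from plant import r gives the robot as it stands.
- The arm moves only by the tool step_arm, never from a script. Its argument "motion" is a list of rows, each an object with "dp": the shift along the tool's x, y, z in mm, a list of three; "twist": the turn, a rotation vector about the tool's x, y, z in rad, a list of three; "hand": the opening, from -1 (shut) to 1 (fully open). In form: [{"dp": [dx, dy, dz], "twist": [rx, ry, rz], "hand": hand}, ...]. A call has 1 to 5 rows; each row is the pose to reach, as a shift and turn from the pose commanded when the call began, along the tool's axes at that moment; what a row does not reach only later rows make up. A row lasts 1/8 s, in which the tool goes at most 62.5 mm and 10.7 degrees, less where a joint would pass 70% of its speed; a pose out of reach is approached as far as the arm can. A call with a gripper value outside its range is refused whole. The fingers move at their own pace and stop on an object; "force" is the grip in N (left out, the last holds). Time passes only in rows, so rows that repeat a pose let the fingers close. It gives the time, the measured TCP pose, the force, the opening and the grip force at its end, in the units of the state.
- r.get_state(): the state, without advancing time (a new reading comes with each control period).
- r.snapshot(name): name is "scene" or "top"; returns a dict with "pixels" (480x640x3 uint8, red, green, blue), "depth" (480x640 float32, m along the optical axis (not along the pixel's ray), 0 where there is no reading), "fx", "fy", "cx", "cy" (pixels), "xyz" and "orientation" of the camera in the world. Camera axes: x right, y down, z forward; pixel columns grow to the right and rows downward; lengths in m; the calibration is good to about 2 mm. A picture is of the moment at which its call begins.
- r.finish_job(): hands the job in; it is judged then, once.
Trained networks look in the newest picture that a camera, given by its name, has taken for a name from the list of things; names that differ only in an ending like _2 or _b are one class to them, and where a whole thing is asked for, a point or a joint stands for the part that bears it (a point fixed in the world has none). Each returns a list of dicts, best first, with "score" (0 to 1); they miss things now and then, are a little off and sometimes report something else, mostly with a low value. They report only what shows in the picture. A call takes as long as a camera call.
- r.search_frame(camera, thing): "at" ([x, y, z] in m, in the coordinates of the camera as it stood for that picture, good to about 4 mm: the middle of the surface that is visible of it).
The state is a dict: "clock": time; "q": joint angles; "qd": joint speeds; "joint_torque": joint torques, N m; "tool_pos": TCP position; "eef_rot": TCP orientation; "contact_force": force on the tool from outside, world axes, zero at the start; "moment": the same for the moment, N m; "opening": opening from 0.0 (shut) to 1.0 (fully open); "finger_force": force on a finger pad.
Only numpy, scipy, OpenCV 4.12 (cv2) and the standard library are available. Lean on these libraries where they do the work, as an engineer would, in place of code of your own. Each camera call takes 0.05 s, during which the arm holds its last target. There are 200 camera calls.

TASK

Clear the watch bench. Put every watch that carries an orange reject dot into the clear tub and then shut the tub's blue lid fully; set every coloured case-press die flat in the rack compartment of its own colour, shank up. In any order otherwise; leave the undotted watch, the loupe, the torch and the tape roll where they are.

Things in the scene. Friction and masses are not known exactly. Their poses are not given: they have to be found in the camera images.
- die_red: red case-press die, 60 g or so: a red nylon disc 44 mm across and 14 mm thick with an upright steel shank 14 mm across and 22 mm tall on its middle (36 mm tall in all), standing loose on the bench, shank up; may be absent. Origin: centre of the disc's underside, z up along the shank. Grip the shank from above.
- die_yellow: yellow case-press die, 60 g or so: a yellow nylon disc 44 mm across and 14 mm thick with an upright steel shank 14 mm across and 22 mm tall on its middle (36 mm tall in all), standing loose on the bench, shank up; may be absent. Origin: centre of the disc's underside, z up along the shank. Grip the shank from above.
- die_green: green case-press die, 60 g or so: a green nylon disc 44 mm across and 14 mm thick with an upright steel shank 14 mm across and 22 mm tall on its middle (36 mm tall in all), standing loose on the bench, shank up; may be absent. Origin: centre of the disc's underside, z up along the shank. Grip the shank from above.
- die_blue: blue case-press die, 60 g or so: a blue nylon disc 44 mm across and 14 mm thick with an upright steel shank 14 mm across and 22 mm tall on its middle (36 mm tall in all), standing loose on the bench, shank up; may be absent. Origin: centre of the disc's underside, z up along the shank. Grip the shank from above.
- die_purple: purple case-press die, 60 g or so: a purple nylon disc 44 mm across and 14 mm thick with an upright steel shank 14 mm across and 22 mm tall on its middle (36 mm tall in all), standing loose on the bench, shank up; may be absent. Origin: centre of the disc's underside, z up along the shank. Grip the shank from above.
- slot_red: fixed rack compartment marked with a red label on its front and red floor: 62 mm square outside, 54 mm square inside, walls 12 mm high, floor 3 mm above its underside. Origin: centre of its underside (12 mm above the bench); x and y along its walls, z up. The five compartments stand in a row along their y on one black bar, 66 mm apart, in an order that changes.
- slot_yellow: fixed rack compartment marked with a yellow label on its front and yellow floor: 62 mm square outside, 54 mm square inside, walls 12 mm high, floor 3 mm above its underside. Origin: centre of its underside (12 mm above the bench); x and y along its walls, z up. The five compartments stand in a row along their y on one black bar, 66 mm apart, in an order that changes.
- slot_green: fixed rack compartment marked with a green label on its front and green floor: 62 mm square outside, 54 mm square inside, walls 12 mm high, floor 3 mm above its underside. Origin: centre of its underside (12 mm above the bench); x and y along its walls, z up. The five compartments stand in a row along their y on one black bar, 66 mm apart, in an order that changes.
- slot_blue: fixed rack compartment marked with a blue label on its front and blue floor: 62 mm square outside, 54 mm square inside, walls 12 mm high, floor 3 mm above its underside. Origin: centre of its underside (12 mm above the bench); x and y along its walls, z up. The five compartments stand in a row along their y on one black bar, 66 mm apart, in an order that changes.
- slot_purple: fixed rack compartment marked with a purple label on its front and purple floor: 62 mm square outside, 54 mm square inside, walls 12 mm high, floor 3 mm above its underside. Origin: centre of its underside (12 mm above the bench); x and y along its walls, z up. The five compartments stand in a row along their y on one black bar, 66 mm apart, in an order that changes.
- watch_a: rejected watch head without strap, white dial, steel case, with an orange dot 17 mm across on its glass; a disc 40 mm across and 12 mm thick, about 70 g, lying face up on the black pad; may be absent. Origin: centre of its underside, z up. Lugs (2.5 mm proud) lie along its x, the winding crown (2 mm proud) on its -y side; neither hinders the fingers.
- watch_b: rejected watch head without strap, black dial, steel case, with an orange dot 17 mm across on its glass; a disc 40 mm across and 12 mm thick, about 70 g, lying face up on the black pad; may be absent. Origin: centre of its underside, z up. Lugs (2.5 mm proud) lie along its x, the winding crown (2 mm proud) on its -y side; neither hinders the fingers.
- watch_c: rejected watch head without strap, green dial, brass-coloured case, with an orange dot 17 mm across on its glass; a disc 40 mm across and 12 mm thick, about 70 g, lying face up on the black pad; may be absent. Origin: centre of its underside, z up. Lugs (2.5 mm proud) lie along its x, the winding crown (2 mm proud) on its -y side; neither hinders the fingers.
- watch_good: accepted watch head, blue dial, steel case, no orange dot; the same size as the others, on the same pad. Leave it. Origin: centre of its underside.
- pad: fixed black presentation pad, 190 mm square and 6 mm thick, on which the watches lie about 84 mm apart. Origin: centre of its underside (on the bench).
- tub: fixed clear plastic tub, 160 mm (x) by 150 mm (y) by 70 mm high outside, walls and floor 4 mm thick, open-topped. Origin: centre of its underside; x points away from the robot, to the side where the lid is hinged; z up.
- lid (a joint): the tub's blue lid, a flat plate 160 by 150 mm, 6 mm thick, hinged on the tub's far (+x) top edge; 0 is shut, 1.57 upright, 1.9 leaning back at its stop. Starts open. A stiff hinge holds it at any angle (about 0.14 N m, a push of 1 to 2 N near the free edge); pushed towards the robot and down it closes.
- lid_hinge (a point): middle of the lid's hinge line, on the tub's far top edge, 70.5 mm above the bench and 80 mm from the tub's middle; the hinge line runs along the tub's y.
- lid_edge (a point): middle of the lid's free edge, on its outer (upper when shut) face, 160 mm from the hinge line.
- loupe: bystander: black eye loupe, 38 mm across and 36 mm tall, standing; origin: centre of its underside.
- torch: bystander: steel pocket torch standing on end, 38 mm across and 115 mm tall; origin: centre of its underside.
- tape: bystander: yellow tape roll lying flat, 90 mm across and 30 mm tall; origin: centre of its underside.

How it is judged:
By the outcome, as a careful person would: the job done as asked, in the order asked, and still so for the second after the job is handed in, with the robot touching nothing.
Of die_red, die_yellow, die_green, die_blue, die_purple only 4 to 5 are there at a start; the rules pass over those that are not, and their reading is None.
Of watch_a, watch_b, watch_c only 2 to 3 are there at a start; the rules pass over those that are not, and their reading is None.
At some moment in a run one of die_red, die_yellow, die_green, die_blue, die_purple may be knocked a few centimetres aside while the robot is not near it.
It also fails if it takes over 210 s, if anything falls off the work surface, if the arm or the gripper's body presses on something with over 40 N, if the wrist force passes 120 N, or if a joint passes its speed limit or range.

## Working session

There is one attempt and no reset: what is moved stays moved. The work goes in short steps, Python scripts to look and compute and a tool call to move; the robot and the scene stay as the last step left them, time stands still between calls to the robot, and variables do not carry over. Pictures are saved under pics/ and viewed, at most 14 in all, crops included, and the job is handed in when it is done.

Besides the shell and the picture viewer there is one more tool, called after ">>>" by a JSON object that holds its "op" and its "data", one argument or row to a line. step_arm: Moves the arm, as the interface text tells. Its arguments: {"type":"object","properties":{"motion":{"type":"array"},"force":{"type":"number"}},"required":["motion"]}

```bash
mkdir -p pics; ls
cat > h.py <<'E'
import numpy as np, cv2
from scipy.spatial.transform import Rotation as R
from plant import r
def snap(n,f=None):
    s=r.snapshot(n)
    if f: cv2.imwrite('pics/'+f,s['pixels'][:,:,::-1])
    return s
def w(s,p): return R.from_quat(s['orientation']).apply(p)+np.array(s['xyz'])
def cloud(s):
    d=s['depth'];v,u=np.indices(d.shape)
    p=np.stack([(u-s['cx'])/s['fx']*d,(v-s['cy'])/s['fy']*d,d],-1)
    return w(s,p.reshape(-1,3)).reshape(p.shape)
def find(n,s,t,k=2): return [(np.round(w(s,o['at']),3).tolist(),round(o['score'],2)) for o in r.search_frame(n,t)[:k]]
E
python3 - <<'E'
from h import *
np.set_printoptions(suppress=True,precision=4)
st=r.get_state();print(st['clock'],st['tool_pos'],st['eef_rot'],st['opening'],r.tip_reach)
print(R.from_quat(st['eef_rot']).as_matrix())
for n in ['top','scene']:
    s=snap(n,n+'0.png');print(n,s['xyz'],s['orientation'],s['fx'])
    for t in ['die_red','die_yellow','die_green','die_blue','die_purple','slot_red','slot_yellow','slot_green','slot_blue','slot_purple','watch_a','watch_b','watch_c','watch_good','pad','tub','lid','lid_edge','loupe','torch','tape']:
        print(t,find(n,s,t))
E
```

```text
pics
0.0 [ 0.1945 -0.5933  0.2599] [ 0.9875  0.1578 -0.0002 -0.0009] 0.998006453412358 0.022
[[ 0.9502  0.3116 -0.0007]
 [ 0.3116 -0.9502  0.0017]
 [-0.0002 -0.0018 -1.    ]]
top [0.4412 0.0326 1.3539] [-0.705   0.7081 -0.0318  0.0246] 586.348108227414
die_red [([0.571, 0.368, 0.021], 0.58), ([0.509, -0.009, 0.015], 0.56)]
die_yellow [([0.493, -0.077, 0.011], 0.62)]
die_green [([0.504, 0.166, 0.01], 0.55)]
die_blue []
die_purple [([0.5, -0.168, 0.013], 0.82), ([0.615, -0.023, 0.014], 0.29)]
slot_red [([0.62, -0.094, 0.013], 0.95)]
slot_yellow [([0.622, 0.043, 0.016], 0.8), ([0.62, -0.023, 0.015], 0.59)]
slot_green [([0.617, -0.024, 0.012], 0.66)]
slot_blue [([0.621, 0.108, 0.015], 0.85), ([0.492, -0.368, 0.216], 0.72)]
slot_purple [([0.616, -0.155, 0.012], 0.91), ([0.703, 0.279, 0.12], 0.7)]
watch_a [([0.559, 0.289, 0.019], 0.66), ([0.466, 0.297, 0.018], 0.62)]
watch_b [([0.559, 0.289, 0.019], 0.66), ([0.466, 0.297, 0.018], 0.62)]
watch_c [([0.559, 0.289, 0.019], 0.66), ([0.466, 0.297, 0.018], 0.62)]
watch_good [([0.561, 0.29, 0.02], 0.62), ([0.571, 0.367, 0.02], 0.53)]
pad [([0.511,
[... 725 characters left out ...]
98, -0.362, 0.162], 0.48)]
slot_green [([0.619, -0.03, 0.018], 0.65)]
slot_blue [([0.623, 0.104, 0.018], 0.64)]
slot_purple [([0.619, -0.167, 0.016], 0.79), ([0.476, 0.301, 0.019], 0.31)]
watch_a [([0.565, 0.29, 0.019], 0.78), ([0.474, 0.301, 0.02], 0.62)]
watch_b [([0.565, 0.29, 0.019], 0.78), ([0.474, 0.301, 0.02], 0.62)]
watch_c [([0.565, 0.29, 0.019], 0.78), ([0.474, 0.301, 0.02], 0.62)]
watch_good [([0.573, 0.372, 0.016], 0.62)]
pad [([0.524, 0.347, 0.01], 0.72)]
tub [([0.495, -0.355, 0.065], 0.91), ([0.475, 0.298, 0.018], 0.58)]
lid [([0.706, -0.264, 0.02], 0.2)]
lid_edge [([0.498, -0.367, 0.16], 0.66)]
loupe []
torch [([0.722, 0.29, 0.086], 0.57)]
tape [([0.709, -0.262, 0.021], 0.69)]
```

View pics/top0.png

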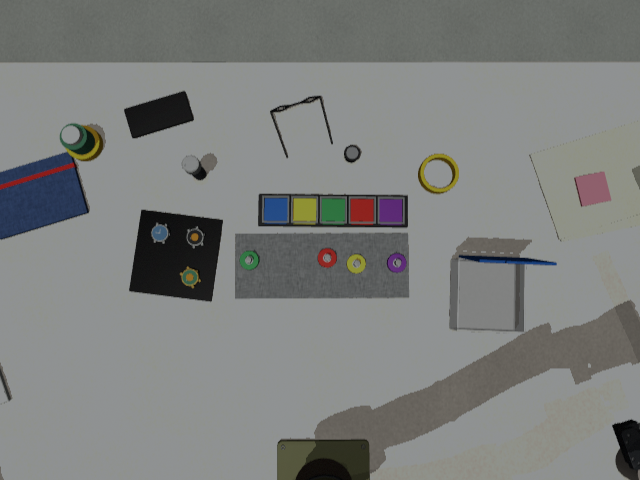

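View pics/scene0.png

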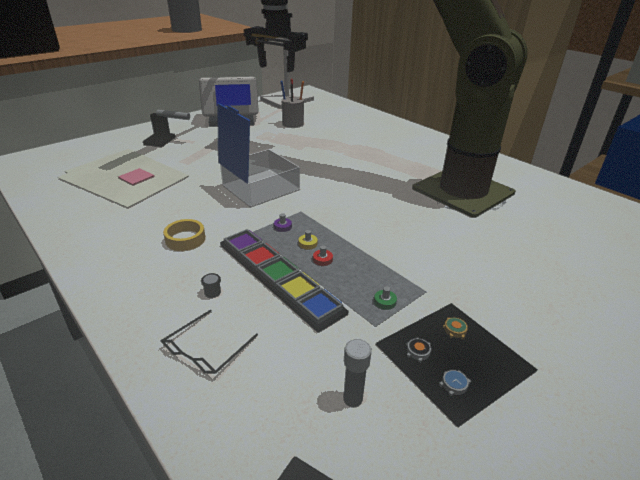

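Top view: four dies, green (249,260), red (327,258), yellow (356,263) and purple (396,263), with no blue die. The dotted watches are at (195,237) and (190,277), and the undotted one is at (160,232). The rack runs blue, yellow, green, red, purple from left to right. The tub is at (487,295) with its lid about upright. Next I'll refine these positions by colour and depth.

```bash
cat >> h.py <<'E'
HUE={'red':[(0,6),(174,180)],'yellow':[(22,34)],'green':[(50,80)],'purple':[(130,150)],'blue':[(105,122)],'orange':[(7,20)]}
def blobs(s,c,x,y,z,minsat=110):
    P=cloud(s);hsv=cv2.cvtColor(s['pixels'],cv2.COLOR_RGB2HSV);h=hsv[...,0]
    m=np.zeros(h.shape,bool)
    for a,b in HUE[c]: m|=(h>=a)&(h<=b)
    m&=(hsv[...,1]>minsat)
    for i,l in enumerate((x,y,z)): m&=(P[...,i]>l[0])&(P[...,i]<l[1])
    n,L,S,C=cv2.connectedComponentsWithStats(m.astype(np.uint8))
    out=[]
    for i in range(1,n):
        if S[i,4]>25:
            q=P[L==i];lo,hi=np.percentile(q,[2,98],0)
            rc=cv2.minAreaRect((q[:,:2]*1000).astype(np.float32))
            out.append((int(S[i,4]),((lo+hi)/2).round(4).tolist(),(hi-lo).round(3).tolist(),np.round(rc[0],1).tolist(),np.round(rc[2],1)))
    return out
def dies(s):
    for c in ['red','yellow','green','purple','blue']: print(c,blobs(s,c,(.35,.57),(-.3,.23),(.006,.03)))
E
python3 - <<'E'
from h import *
for n in ['top','scene']:
    s=snap(n);print(n);dies(s)
    for c in ['red','yellow','green','purple','blue']: print('slot',c,blobs(s,c,(.585,.67),(-.3,.23),(.006,.04)))
    print('dots',blobs(s,'orange',(.4,.66),(.2,.45),(.005,.04)))
    P=cloud(s)
    m=(P[...,0]>.4)&(P[...,0]<.64)&(P[...,1]>.24)&(P[...,1]<.43)&(P[...,2]>.0125)&(P[...,2]<.04)
    k,L,S,C=cv2.connectedComponentsWithStats(m.astype(np.uint8))
    for i in range(1,k):
        if S[i,4]>60: q=P[L==i];print('watch',S[i,4],np.percentile(q,2,0).round(4),np.percentile(q,98,0).round(4))
    m=(P[...,0]>.3)&(P[...,0]<.56)&(P[...,1]>-.5)&(P[...,1]<-.25)&(P[...,2]>.06)&(P[...,2]<.075)
    q=P[m];print('rim',len(q),np.percentile(q,2,0),np.percentile(q,98,0),cv2.minAreaRect((q[:,:2]*1000).astype(np.float32)))
    m=(P[...,0]>.3)&(P[...,0]<.66)&(P[...,1]>-.5)&(P[...,1]<-.25)&(P[...,2]>.09)&(P[...,2]<.3)
    q=P[m];print('lid',len(q),np.percentile(q,2,0),np.percentile(q,98,0),np.polyfit(q[:,2],q[:,0],1),np.polyfit(q[:,1],q[:,0],1))
E
```

```text
top
red [(218, [0.5104, -0.0111, 0.014], [0.039, 0.039, 0.01], [509.4, -11.1], np.float64(44.7))]
yellow [(220, [0.4964, -0.0776, 0.0148], [0.039, 0.039, 0.011], [496.4, -78.4], np.float64(89.2))]
green [(210, [0.5055, 0.1663, 0.0144], [0.037, 0.04, 0.011], [505.7, 166.5], np.float64(73.4))]
purple [(207, [0.4982, -0.1709, 0.0144], [0.039, 0.039, 0.01], [497.7, -171.2], np.float64(26.8))]
blue []
slot red [(523, [0.6195, -0.0934, 0.0161], [0.051, 0.051, 0.011], [619.3, -93.6], np.float64(90.0))]
slot yellow [(103, [0.664, -0.2668, 0.0245], [0.012, 0.053, 0.022], [663.7, -267.7], np.float64(89.7)), (525, [0.6218, 0.04, 0.0166], [0.05, 0.051, 0.012], [621.8, 40.0], np.float64(89.7)), (45, [0.5879, 0.0411, 0.0216], [0.003, 0.048, 0.013], [587.8, 40.2], np.float64(89.5))]
slot green [(504, [0.6209, -0.0267, 0.0162], [0.049, 0.051, 0.012], [620.9, -26.8], np.float64(89.5))]
slot purple [(495, [0.6188, -0.1592, 0.0161], [0.05, 0.049, 0.011], [618.7, -159.6], np.float64(89.1))]
slot blue [(525, [0.6225, 0.1066, 0.0162], [0.051, 0.051, 0.011], [622.7, 105.8], np.float64(89.0)), (30, [0.5885,
[... 1719 characters left out ...]
100.6], np.float64(88.6))]
dots [(49, [0.4695, 0.2991, 0.0196], [0.015, 0.015, 0.004], [469.1, 299.0], np.float64(32.1)), (68, [0.5597, 0.2883, 0.0198], [0.017, 0.015, 0.005], [559.3, 287.7], np.float64(61.2))]
watch 327 [0.4518 0.2814 0.013 ] [0.4891 0.3182 0.0204]
watch 390 [0.5434 0.2707 0.0131] [0.5799 0.3072 0.0208]
watch 481 [0.5526 0.3511 0.013 ] [0.5901 0.3872 0.0203]
rim 515 [ 0.34554336 -0.44366154  0.06035235] [ 0.50943676 -0.29107571  0.0731621 ] ((427.5068054199219, -369.32440185546875), (158.9254913330078, 167.49993896484375), 87.45756530761719)
lid 1804 [ 0.49053039 -0.44241545  0.09370621] [ 0.51033073 -0.29807058  0.23258463] [-0.11523993  0.51954328] [0.04002519 0.51510236]
```

>>> {"op": "step_arm", "data": {
  "motion": [
    {"dp": [210, -153, 0], "twist": [0, 0, 0.318], "hand": 0},
    {"dp": [210, -153, 0], "twist": [0, 0, 0.318], "hand": 0},
    {"dp": [210, -153, 0], "twist": [0, 0, 0.318], "hand": 0},
    {"dp": [210, -153, 0], "twist": [0, 0, 0.318], "hand": 0},
    {"dp": [210, -153, 0], "twist": [0, 0, 0.318], "hand": 0}
  ],
  "force": 20
}}

```text
clock: 2.92
tool_pos: [0.3502, -0.3786, 0.261]
eef_rot: [1.0, 0.004, 0.001, -0.001]
contact_force: [-0.7, -0.5, -0.9]
opening: 0.499
finger_force: 0.0
```

>>> {"op": "step_arm", "data": {
  "motion": [
    {"dp": [150, -208, 60], "twist": [0, 0, 0], "hand": 0},
    {"dp": [150, -208, 120], "twist": [0, 0, 0], "hand": 0},
    {"dp": [150, -208, 160], "twist": [0, 0, 0], "hand": 0},
    {"dp": [150, -208, 170], "twist": [0, 0, 0], "hand": 0},
    {"dp": [150, -208, 170], "twist": [0, 0, 0], "hand": 0}
  ]
}}

```text
clock: 3.55
tool_pos: [0.4973, -0.1766, 0.0905]
eef_rot: [1.0, -0.001, 0.001, 0.001]
contact_force: [-0.4, 0.1, 0.4]
opening: 0.501
finger_force: 0.0
```

Run:
```python
from h import *
st=r.get_state();print(st['clock'],st['tool_pos'],st['eef_rot'],R.from_quat(st['eef_rot']).as_matrix().round(4))
s=snap('scene');dies(s)
```

```text
3.55 [ 0.49725316 -0.17655416  0.0905141 ] [ 9.99998454e-01 -1.45675943e-03  5.54060510e-04  8.14596905e-04] [[ 1.     -0.0029  0.0011]
 [-0.0029 -1.     -0.0016]
 [ 0.0011  0.0016 -1.    ]]
red [(152, [0.5123, -0.0112, 0.0121], [0.041, 0.04, 0.008], [513.1, -11.3], np.float64(56.7))]
yellow [(135, [0.4995, -0.0778, 0.0118], [0.041, 0.039, 0.009], [500.7, -76.9], np.float64(49.5))]
green [(140, [0.5076, 0.1653, 0.0141], [0.037, 0.039, 0.004], [508.9, 167.3], np.float64(43.9))]
purple []
blue []
```

>>> {"op": "step_arm", "data": {
  "motion": [
    {"dp": [2, -5, 25], "twist": [0, 0, 0], "hand": 0},
    {"dp": [2, -5, 51], "twist": [0, 0, 0], "hand": 0},
    {"dp": [2, -5, 51], "twist": [0, 0, 0], "hand": -1},
    {"dp": [2, -5, 51], "twist": [0, 0, 0], "hand": -1},
    {"dp": [2, -5, 51], "twist": [0, 0, 0], "hand": -1}
  ],
  "force": 20
}}

```text
clock: 4.22
tool_pos: [0.4989, -0.1718, 0.0418]
eef_rot: [1.0, -0.001, 0.001, 0.0]
contact_force: [-0.3, -0.2, -0.3]
opening: 0.185
finger_force: 0.0
```

>>> {"op": "step_arm", "data": {
  "motion": [
    {"dp": [0, 0, 0], "twist": [0, 0, 0], "hand": -1},
    {"dp": [0, 0, -40], "twist": [0, 0, 0], "hand": -1},
    {"dp": [60, -6, -45], "twist": [0, 0, 0], "hand": -1},
    {"dp": [120, -12, -45], "twist": [0, 0, 0], "hand": -1},
    {"dp": [120, -12, -45], "twist": [0, 0, 0], "hand": -1}
  ]
}}

```text
clock: 4.85
tool_pos: [0.6243, -0.1571, 0.0869]
eef_rot: [1.0, 0.001, 0.005, -0.0]
contact_force: [-1.6, -0.4, -0.5]
opening: 0.151
finger_force: 20.0
```

Run:
```python
from h import *
st=r.get_state();print(st['clock'],st['tool_pos'],st['opening'],st['finger_force'])
s=snap('scene','g1.png');dies(s);print('purple',blobs(s,'purple',(.5,.7),(-.3,.23),(.02,.12)))
cv2.imwrite('pics/g1.png',cv2.resize(s['pixels'][150:340,180:440,::-1],None,fx=2.5,fy=2.5))
```

```text
4.85 [ 0.62429791 -0.15712283  0.08690146] 0.15107435999032692 20.000037252902985
red [(145, [0.5117, -0.0113, 0.0121], [0.04, 0.039, 0.008], [512.9, -12.4], np.float64(69.3))]
yellow [(135, [0.4998, -0.078, 0.0117], [0.04, 0.04, 0.009], [499.9, -77.8], np.float64(49.5))]
green [(138, [0.5074, 0.1661, 0.0144], [0.037, 0.037, 0.004], [509.9, 167.6], np.float64(36.1))]
purple []
blue []
purple []
```

View pics/g1.png

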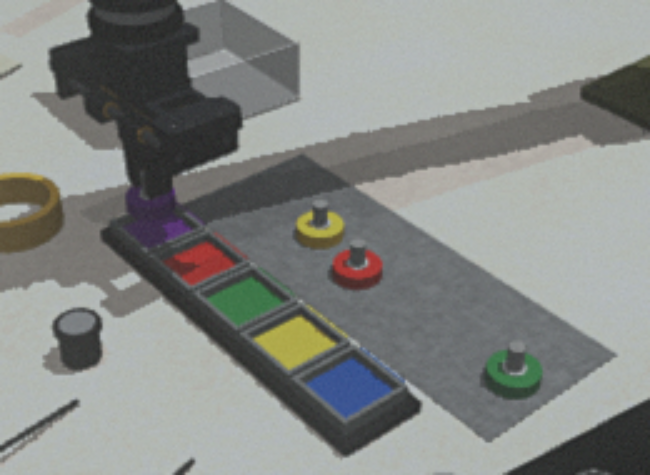

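The picture shows the purple die hanging just over the purple slot (155,225 in the crop), and the opening of 13.3 mm fits the shank.

>>> {"op": "step_arm", "data": {
  "motion": [
    {"dp": [0, 0, 0], "twist": [0, 0, 0], "hand": -1},
    {"dp": [0, 0, 10], "twist": [0, 0, 0], "hand": -1},
    {"dp": [0, 0, 10], "twist": [0, 0, 0], "hand": -1}
  ]
}}

```text
clock: 5.28
tool_pos: [0.6165, -0.1594, 0.0745]
eef_rot: [1.0, -0.001, -0.002, -0.0]
contact_force: [-0.3, -0.7, 0.4]
opening: 0.148
finger_force: 20.0
```

>>> {"op": "step_arm", "data": {
  "motion": [
    {"dp": [1, 0, 12], "twist": [0, 0, 0], "hand": -1},
    {"dp": [1, 0, 20], "twist": [0, 0, 0], "hand": -1},
    {"dp": [1, 0, 20], "twist": [0, 0, 0], "hand": -1},
    {"dp": [1, 0, 20], "twist": [0, 0, 0], "hand": -0.3},
    {"dp": [1, 0, 20], "twist": [0, 0, 0], "hand": -0.3}
  ]
}}

```text
clock: 5.9
tool_pos: [0.6191, -0.1593, 0.0554]
eef_rot: [1.0, -0.001, -0.0, 0.0]
contact_force: [0.1, -0.2, -0.4]
opening: 0.34
finger_force: 0.0
```

>>> {"op": "step_arm", "data": {
  "motion": [
    {"dp": [0, 0, -40], "twist": [0, 0, 0], "hand": -0.1},
    {"dp": [-60, -40, -40], "twist": [0, 0, 0], "hand": 0},
    {"dp": [-120, -82, -40], "twist": [0, 0, 0], "hand": 0},
    {"dp": [-120, -82, -40], "twist": [0, 0, 0], "hand": 0},
    {"dp": [-120, -82, -40], "twist": [0, 0, 0], "hand": 0}
  ]
}}

```text
clock: 6.52
tool_pos: [0.4984, -0.0761, 0.0958]
eef_rot: [1.0, 0.0, -0.001, -0.0]
contact_force: [0.1, -0.2, 0.6]
opening: 0.496
finger_force: 0.0
```

Run:
```python
from h import *
st=r.get_state();print(st['clock'],st['tool_pos'],st['opening'],st['finger_force'])
s=snap('scene');dies(s);print('purple',blobs(s,'purple',(.57,.7),(-.3,.23),(.01,.12)))
s=snap('top');dies(s);print('purple',blobs(s,'purple',(.57,.7),(-.3,.23),(.01,.12)))
```

```text
6.525 [ 0.49839868 -0.07610841  0.09577149] 0.49590641118481216 0.0
red [(153, [0.5127, -0.011, 0.012], [0.041, 0.04, 0.009], [512.8, -11.5], np.float64(49.4))]
yellow [(141, [0.4995, -0.0782, 0.0119], [0.041, 0.04, 0.009], [500.5, -76.7], np.float64(50.8))]
green [(139, [0.508, 0.166, 0.0145], [0.038, 0.038, 0.003], [508.5, 167.1], np.float64(42.9))]
purple []
blue []
purple []
red [(57, [0.5079, -0.0258, 0.0144], [0.029, 0.009, 0.012], [507.0, -25.9], np.float64(89.4))]
yellow []
green [(212, [0.5064, 0.1663, 0.0133], [0.038, 0.041, 0.012], [505.7, 166.0], np.float64(89.4))]
purple []
blue []
purple [(429, [0.6189, -0.159, 0.0231], [0.051, 0.049, 0.022], [619.0, -159.0], np.float64(89.3)), (31, [0.5852, -0.1571, 0.0214], [0.002, 0.045, 0.015], [585.1, -157.5], np.float64(0.4))]
```

>>> {"op": "step_arm", "data": {
  "motion": [
    {"dp": [0, 1, 30], "twist": [0, 0, 0], "hand": 0},
    {"dp": [0, 1, 56], "twist": [0, 0, 0], "hand": 0},
    {"dp": [0, 1, 56], "twist": [0, 0, 0], "hand": -1},
    {"dp": [0, 1, 56], "twist": [0, 0, 0], "hand": -1},
    {"dp": [0, 1, 56], "twist": [0, 0, 0], "hand": -1}
  ]
}}

```text
clock: 7.25
tool_pos: [0.5001, -0.0786, 0.0405]
eef_rot: [1.0, -0.001, 0.001, 0.0]
contact_force: [-0.3, 0.4, -0.1]
opening: 0.183
finger_force: 0.0
```

>>> {"op": "step_arm", "data": {
  "motion": [
    {"dp": [0, 0, 0], "twist": [0, 0, 0], "hand": -1},
    {"dp": [0, 0, -60], "twist": [0, 0, 0], "hand": -1},
    {"dp": [40, -40, -60], "twist": [0, 0, 0], "hand": -1},
    {"dp": [80, -80, -60], "twist": [0, 0, 0], "hand": -1},
    {"dp": [123, -118, -60], "twist": [0, 0, 0], "hand": -1}
  ]
}}

```text
clock: 7.88
tool_pos: [0.6234, 0.0412, 0.1004]
eef_rot: [1.0, -0.0, 0.0, -0.0]
contact_force: [0.2, -1.0, -1.2]
opening: 0.15
finger_force: 20.0
```

>>> {"op": "step_arm", "data": {
  "motion": [
    {"dp": [0, 0, 0], "twist": [0, 0, 0], "hand": -1},
    {"dp": [0, 0, 20], "twist": [0, 0, 0], "hand": -1},
    {"dp": [0, 0, 20], "twist": [0, 0, 0], "hand": -1}
  ]
}}

```text
clock: 8.25
tool_pos: [0.6195, 0.0378, 0.0774]
eef_rot: [1.0, -0.002, -0.003, 0.001]
contact_force: [-1.0, -0.6, -0.9]
opening: 0.153
finger_force: 20.0
```

>>> {"op": "step_arm", "data": {
  "motion": [
    {"dp": [0, 0, 15], "twist": [0, 0, 0], "hand": -1},
    {"dp": [0, 0, 25], "twist": [0, 0, 0], "hand": -1},
    {"dp": [0, 0, 25], "twist": [0, 0, 0], "hand": -1},
    {"dp": [0, 0, 25], "twist": [0, 0, 0], "hand": -0.3},
    {"dp": [0, 0, 25], "twist": [0, 0, 0], "hand": -0.3}
  ]
}}

```text
clock: 8.88
tool_pos: [0.6225, 0.0397, 0.0546]
eef_rot: [1.0, -0.001, -0.0, 0.0]
contact_force: [0.5, -0.1, 0.1]
opening: 0.342
finger_force: 0.0
```

>>> {"op": "step_arm", "data": {
  "motion": [
    {"dp": [0, 0, -40], "twist": [0, 0, 0], "hand": -0.1},
    {"dp": [-55, 25, -40], "twist": [0, 0, 0], "hand": 0},
    {"dp": [-110, 50, -40], "twist": [0, 0, 0], "hand": 0},
    {"dp": [-110, 50, -40], "twist": [0, 0, 0], "hand": 0},
    {"dp": [-110, 50, -40], "twist": [0, 0, 0], "hand": 0}
  ]
}}

```text
clock: 9.5
tool_pos: [0.5136, -0.0099, 0.095]
eef_rot: [1.0, -0.001, 0.001, -0.0]
contact_force: [1.5, 0.0, 0.2]
opening: 0.497
finger_force: 0.0
```

Run:
```python
from h import *
st=r.get_state();print(st['clock'],st['tool_pos'],st['opening'],st['finger_force'])
s=snap('scene');dies(s)
s=snap('top');dies(s);print('y',blobs(s,'yellow',(.57,.7),(-.1,.23),(.01,.12)),blobs(s,'purple',(.57,.7),(-.3,.23),(.01,.12)))
```

```text
9.5 [ 0.51359249 -0.00992118  0.09497256] 0.4971343577985367 0.0
red [(160, [0.5131, -0.0109, 0.0115], [0.039, 0.039, 0.009], [513.1, -11.0], np.float64(49.4))]
yellow []
green [(141, [0.5078, 0.166, 0.0145], [0.037, 0.038, 0.004], [509.7, 167.4], np.float64(38.0))]
purple []
blue []
red []
yellow []
green [(211, [0.5055, 0.1662, 0.0144], [0.037, 0.04, 0.011], [505.6, 166.3], np.float64(14.2))]
purple []
blue []
y [(440, [0.6218, 0.04, 0.0231], [0.05, 0.051, 0.023], [621.4, 40.0], np.float64(89.8)), (28, [0.588, 0.0504, 0.0202], [0.003, 0.03, 0.013], [588.0, 50.5], np.float64(89.3))] [(425, [0.6188, -0.1591, 0.0235], [0.05, 0.049, 0.022], [618.9, -159.1], np.float64(89.7)), (31, [0.5852, -0.1573, 0.0213], [0.002, 0.045, 0.015], [585.1, -157.6], np.float64(89.9))]
```

>>> {"op": "step_arm", "data": {
  "motion": [
    {"dp": [0, 0, 30], "twist": [0, 0, 0], "hand": 0},
    {"dp": [0, 0, 55], "twist": [0, 0, 0], "hand": 0},
    {"dp": [0, 0, 55], "twist": [0, 0, 0], "hand": -1},
    {"dp": [0, 0, 55], "twist": [0, 0, 0], "hand": -1},
    {"dp": [0, 0, 55], "twist": [0, 0, 0], "hand": -1}
  ]
}}

```text
clock: 10.22
tool_pos: [0.5132, -0.0099, 0.0405]
eef_rot: [1.0, -0.0, 0.001, -0.0]
contact_force: [-0.2, 0.2, 0.2]
opening: 0.187
finger_force: 0.0
```

>>> {"op": "step_arm", "data": {
  "motion": [
    {"dp": [0, 0, 0], "twist": [0, 0, 0], "hand": -1},
    {"dp": [0, 0, -60], "twist": [0, 0, 0], "hand": -1},
    {"dp": [40, 30, -60], "twist": [0, 0, 0], "hand": -1},
    {"dp": [80, 60, -60], "twist": [0, 0, 0], "hand": -1},
    {"dp": [108, 83, -60], "twist": [0, 0, 0], "hand": -1}
  ]
}}

```text
clock: 10.85
tool_pos: [0.622, -0.095, 0.1005]
eef_rot: [1.0, -0.001, 0.001, 0.0]
contact_force: [-0.1, 0.1, -1.0]
opening: 0.151
finger_force: 20.0
```

>>> {"op": "step_arm", "data": {
  "motion": [
    {"dp": [0, 0, 0], "twist": [0, 0, 0], "hand": -1},
    {"dp": [0, 0, 20], "twist": [0, 0, 0], "hand": -1},
    {"dp": [0, 0, 20], "twist": [0, 0, 0], "hand": -1}
  ]
}}

```text
clock: 11.22
tool_pos: [0.6175, -0.0915, 0.0773]
eef_rot: [1.0, 0.0, -0.003, -0.001]
contact_force: [-0.8, 0.5, -1.6]
opening: 0.149
finger_force: 20.0
```

>>> {"op": "step_arm", "data": {
  "motion": [
    {"dp": [0, 0, 15], "twist": [0, 0, 0], "hand": -1},
    {"dp": [0, 0, 25], "twist": [0, 0, 0], "hand": -1},
    {"dp": [0, 0, 25], "twist": [0, 0, 0], "hand": -1},
    {"dp": [0, 0, 25], "twist": [0, 0, 0], "hand": -0.3},
    {"dp": [0, 0, 25], "twist": [0, 0, 0], "hand": -0.3}
  ]
}}

```text
clock: 11.85
tool_pos: [0.6203, -0.0933, 0.0546]
eef_rot: [1.0, -0.001, 0.0, 0.0]
contact_force: [-0.1, -0.5, 0.3]
opening: 0.341
finger_force: 0.0
```

>>> {"op": "step_arm", "data": {
  "motion": [
    {"dp": [0, 0, -40], "twist": [0, 0, 0], "hand": -0.1},
    {"dp": [-55, -25, -40], "twist": [0, 0, 0], "hand": 0},
    {"dp": [-90, -75, -40], "twist": [0, 0, 0], "hand": 0},
    {"dp": [-114, -130, -40], "twist": [0, 0, 0], "hand": 0},
    {"dp": [-114, -190, -40], "twist": [0, 0, 0], "hand": 0}
  ]
}}

```text
clock: 12.48
tool_pos: [0.5045, 0.0973, 0.0949]
eef_rot: [1.0, -0.001, -0.001, 0.001]
contact_force: [1.0, -0.2, 0.6]
opening: 0.499
finger_force: 0.0
```

>>> {"op": "step_arm", "data": {
  "motion": [
    {"dp": [0, -60, 0], "twist": [0, 0, 0], "hand": 0},
    {"dp": [0, -70, 0], "twist": [0, 0, 0], "hand": 0},
    {"dp": [0, -70, 0], "twist": [0, 0, 0], "hand": 0}
  ]
}}

```text
clock: 12.85
tool_pos: [0.5066, 0.1671, 0.0947]
eef_rot: [1.0, 0.0, 0.0, 0.0]
contact_force: [0.0, -0.7, -0.4]
opening: 0.503
finger_force: 0.0
```

Run:
```python
from h import *
st=r.get_state();print(st['clock'],st['tool_pos'],st['opening'],st['finger_force'])
s=snap('scene');dies(s)
s=snap('top');dies(s)
for c in ['red','yellow','purple']: print(c,blobs(s,c,(.595,.65),(-.2,.23),(.01,.12)))
```

```text
12.85 [0.50663826 0.16711308 0.09469505] 0.5029409305326118 0.0
red []
yellow []
green [(26, [0.5083, 0.1508, 0.0147], [0.019, 0.01, 0.004], [508.9, 150.0], np.float64(15.2)), (48, [0.498, 0.1744, 0.0146], [0.02, 0.022, 0.004], [497.3, 175.5], np.float64(37.0))]
purple []
blue []
red []
yellow []
green []
purple []
blue []
red [(437, [0.6206, -0.0934, 0.0228], [0.049, 0.051, 0.022], [620.3, -93.5], np.float64(89.4))]
yellow [(464, [0.6217, 0.04, 0.0226], [0.051, 0.051, 0.023], [621.5, 40.0], np.float64(89.7))]
purple [(404, [0.6201, -0.1592, 0.023], [0.048, 0.049, 0.023], [620.1, -159.2], np.float64(89.5))]
```

>>> {"op": "step_arm", "data": {
  "motion": [
    {"dp": [0, 1, 30], "twist": [0, 0, 0], "hand": 0},
    {"dp": [0, 1, 55], "twist": [0, 0, 0], "hand": 0},
    {"dp": [0, 1, 55], "twist": [0, 0, 0], "hand": -1},
    {"dp": [0, 1, 55], "twist": [0, 0, 0], "hand": -1},
    {"dp": [0, 1, 55], "twist": [0, 0, 0], "hand": -1}
  ]
}}

```text
clock: 13.58
tool_pos: [0.5072, 0.1654, 0.0406]
eef_rot: [1.0, -0.001, 0.001, -0.0]
contact_force: [-0.8, 0.5, 0.0]
opening: 0.183
finger_force: 0.0
```

>>> {"op": "step_arm", "data": {
  "motion": [
    {"dp": [0, 0, 0], "twist": [0, 0, 0], "hand": -1},
    {"dp": [0, 0, -60], "twist": [0, 0, 0], "hand": -1},
    {"dp": [5, 60, -60], "twist": [0, 0, 0], "hand": -1},
    {"dp": [20, 118, -60], "twist": [0, 0, 0], "hand": -1},
    {"dp": [50, 170, -60], "twist": [0, 0, 0], "hand": -1}
  ]
}}

```text
clock: 14.2
tool_pos: [0.5557, -0.006, 0.1002]
eef_rot: [1.0, -0.0, -0.001, 0.0]
contact_force: [1.3, 1.6, -1.1]
opening: 0.148
finger_force: 20.0
```

>>> {"op": "step_arm", "data": {
  "motion": [
    {"dp": [50, 20, 0], "twist": [0, 0, 0], "hand": -1},
    {"dp": [64, 22, 0], "twist": [0, 0, 0], "hand": -1},
    {"dp": [64, 22, 20], "twist": [0, 0, 0], "hand": -1},
    {"dp": [64, 22, 20], "twist": [0, 0, 0], "hand": -1},
    {"dp": [64, 22, 20], "twist": [0, 0, 0], "hand": -1}
  ]
}}

```text
clock: 14.82
tool_pos: [0.619, -0.0256, 0.0791]
eef_rot: [1.0, -0.0, -0.001, -0.0]
contact_force: [1.0, 1.0, -0.9]
opening: 0.154
finger_force: 20.0
```

>>> {"op": "step_arm", "data": {
  "motion": [
    {"dp": [1, 1, 15], "twist": [0, 0, 0], "hand": -1},
    {"dp": [1, 1, 25], "twist": [0, 0, 0], "hand": -1},
    {"dp": [1, 1, 25], "twist": [0, 0, 0], "hand": -1},
    {"dp": [1, 1, 25], "twist": [0, 0, 0], "hand": -0.3},
    {"dp": [1, 1, 25], "twist": [0, 0, 0], "hand": -0.3}
  ]
}}

```text
clock: 15.45
tool_pos: [0.6213, -0.0272, 0.0545]
eef_rot: [1.0, -0.001, -0.0, 0.0]
contact_force: [-0.6, -0.4, 0.1]
opening: 0.339
finger_force: 0.0
```

>>> {"op": "step_arm", "data": {
  "motion": [
    {"dp": [0, 0, -60], "twist": [0, 0, 0], "hand": -0.1},
    {"dp": [-40, -45, -65], "twist": [0, 0, 0], "hand": 0.4},
    {"dp": [-61, -100, -65], "twist": [0, 0, 0], "hand": 0.4},
    {"dp": [-61, -160, -65], "twist": [0, 0, 0], "hand": 0.4},
    {"dp": [-61, -220, -65], "twist": [0, 0, 0], "hand": 0.4}
  ]
}}

```text
clock: 16.08
tool_pos: [0.5605, 0.1945, 0.12]
eef_rot: [1.0, -0.001, 0.0, -0.0]
contact_force: [1.4, 0.4, -0.3]
opening: 0.698
finger_force: 0.0
```

Run:
```python
from h import *
st=r.get_state();print(st['clock'],st['tool_pos'],st['opening'],st['finger_force'])
s=snap('scene','r1.png')
print('dots',blobs(s,'orange',(.4,.66),(.2,.45),(.005,.04)))
cv2.imwrite('pics/r1.png',cv2.resize(s['pixels'][170:440,190:550,::-1],None,fx=2.2,fy=2.2))
```

```text
16.075 [0.56052289 0.19450277 0.119954  ] 0.6979589997869972 0.0
dots [(51, [0.4683, 0.2994, 0.0193], [0.016, 0.015, 0.004], [468.8, 298.9], np.float64(33.9)), (71, [0.5596, 0.2878, 0.019], [0.017, 0.016, 0.003], [559.2, 288.1], np.float64(49.8))]
```

View pics/r1.png

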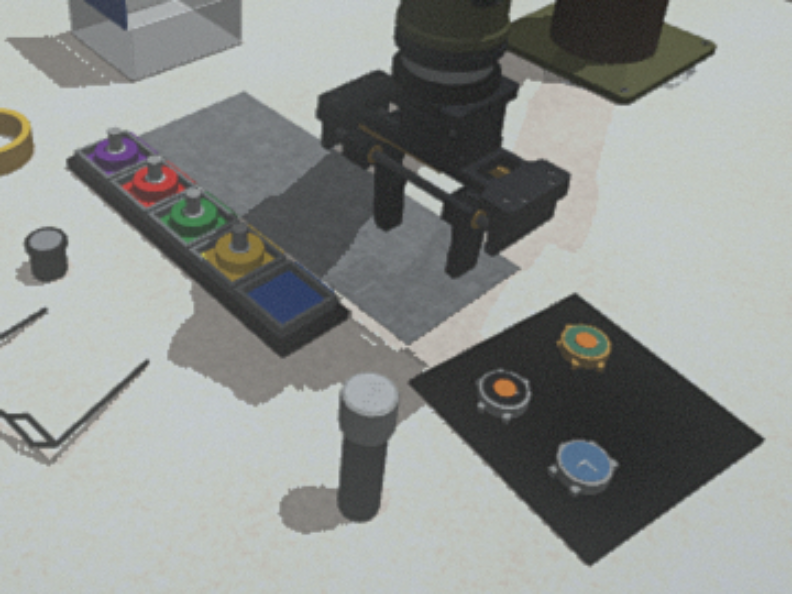

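All four dies sit flat in their own compartments. The dotted watches are at (505,388) and (587,342) in the crop, and the undotted one is at (585,465).

>>> {"op": "step_arm", "data": {
  "motion": [
    {"dp": [0, -55, 0], "twist": [0, 0, 0], "hand": 0.4},
    {"dp": [0, -94, 0], "twist": [0, 0, 0], "hand": 0.4},
    {"dp": [0, -94, 40], "twist": [0, 0, 0], "hand": 0.4},
    {"dp": [0, -94, 60], "twist": [0, 0, 0], "hand": 0.4},
    {"dp": [0, -94, 60], "twist": [0, 0, 0], "hand": 0.4}
  ]
}}

```text
clock: 16.75
tool_pos: [0.5599, 0.2851, 0.0582]
eef_rot: [1.0, -0.001, -0.002, 0.001]
contact_force: [0.3, -0.1, -0.0]
opening: 0.7
finger_force: 0.0
```

>>> {"op": "step_arm", "data": {
  "motion": [
    {"dp": [0, -1, 15], "twist": [0, 0, 0], "hand": 0.4},
    {"dp": [0, -1, 30], "twist": [0, 0, 0], "hand": 0.4},
    {"dp": [0, -1, 30], "twist": [0, 0, 0], "hand": -1},
    {"dp": [0, -1, 30], "twist": [0, 0, 0], "hand": -1},
    {"dp": [0, -1, 30], "twist": [0, 0, 0], "hand": -1}
  ]
}}

```text
clock: 17.38
tool_pos: [0.5607, 0.2878, 0.0296]
eef_rot: [1.0, -0.001, -0.0, 0.0]
contact_force: [-0.3, -0.4, -0.3]
opening: 0.446
finger_force: 20.0
```

>>> {"op": "step_arm", "data": {
  "motion": [
    {"dp": [0, 0, 0], "twist": [0, 0, 0], "hand": -1},
    {"dp": [0, 0, 0], "twist": [0, 0, 0], "hand": -1},
    {"dp": [0, 0, -50], "twist": [0, 0, 0], "hand": -1},
    {"dp": [0, 0, -100], "twist": [0, 0, 0], "hand": -1}
  ]
}}

```text
clock: 17.88
tool_pos: [0.5604, 0.2876, 0.1302]
eef_rot: [1.0, -0.001, -0.001, 0.0]
contact_force: [0.2, -0.1, -0.6]
opening: 0.443
finger_force: 20.0
```

>>> {"op": "step_arm", "data": {
  "motion": [
    {"dp": [-20, 58, 0], "twist": [0, 0, 0], "hand": -1},
    {"dp": [-40, 116, 0], "twist": [0, 0, 0], "hand": -1},
    {"dp": [-60, 174, 0], "twist": [0, 0, 0], "hand": -1},
    {"dp": [-80, 232, 0], "twist": [0, 0, 0], "hand": -1},
    {"dp": [-100, 290, 0], "twist": [0, 0, 0], "hand": -1}
  ]
}}

```text
clock: 18.5
tool_pos: [0.4601, -0.0038, 0.13]
eef_rot: [1.0, -0.0, 0.001, 0.0]
contact_force: [1.2, -0.5, -0.5]
opening: 0.447
finger_force: 20.0
```

>>> {"op": "step_arm", "data": {
  "motion": [
    {"dp": [-15, 58, 0], "twist": [0, 0, 0], "hand": -1},
    {"dp": [-30, 116, 0], "twist": [0, 0, 0], "hand": -1},
    {"dp": [-50, 174, 0], "twist": [0, 0, 0], "hand": -1},
    {"dp": [-60, 232, 0], "twist": [0, 0, 0], "hand": -1},
    {"dp": [-60, 292, 0], "twist": [0, 0, 0], "hand": -1}
  ]
}}

```text
clock: 19.12
tool_pos: [0.3989, -0.2958, 0.1298]
eef_rot: [1.0, -0.001, -0.0, -0.0]
contact_force: [1.6, -0.3, -0.2]
opening: 0.444
finger_force: 20.0
```

>>> {"op": "step_arm", "data": {
  "motion": [
    {"dp": [0, 41, 0], "twist": [0, 0, 0], "hand": -1},
    {"dp": [0, 41, 0], "twist": [0, 0, 0], "hand": -1},
    {"dp": [0, 41, 0], "twist": [0, 0, 0], "hand": -1}
  ]
}}

```text
clock: 19.5
tool_pos: [0.4, -0.3341, 0.1296]
eef_rot: [1.0, -0.0, -0.0, -0.0]
contact_force: [0.0, 0.4, -0.5]
opening: 0.443
finger_force: 20.0
```

>>> {"op": "step_arm", "data": {
  "motion": [
    {"dp": [-24, 35, 0], "twist": [0, 0, 0], "hand": -1},
    {"dp": [-24, 35, 30], "twist": [0, 0, 0], "hand": -1},
    {"dp": [-24, 35, 60], "twist": [0, 0, 0], "hand": -1},
    {"dp": [-24, 35, 83], "twist": [0, 0, 0], "hand": -1},
    {"dp": [-24, 35, 83], "twist": [0, 0, 0], "hand": -1}
  ]
}}

```text
clock: 20.12
tool_pos: [0.3759, -0.3673, 0.0455]
eef_rot: [1.0, 0.001, -0.001, -0.002]
contact_force: [-0.6, -0.8, -0.7]
opening: 0.442
finger_force: 20.0
```

>>> {"op": "step_arm", "data": {
  "motion": [
    {"dp": [0, 0, 0], "twist": [0, 0, 0], "hand": -1},
    {"dp": [0, 0, 0], "twist": [0, 0, 0], "hand": 0.25},
    {"dp": [0, 0, 0], "twist": [0, 0, 0], "hand": 0.25},
    {"dp": [0, 0, -50], "twist": [0, 0, 0], "hand": 0.25},
    {"dp": [0, 0, -84], "twist": [0, 0, 0], "hand": 0.25}
  ]
}}

```text
clock: 20.75
tool_pos: [0.3762, -0.3702, 0.1324]
eef_rot: [1.0, -0.001, 0.0, 0.0]
contact_force: [0.4, -0.0, 0.2]
opening: 0.627
finger_force: 0.0
```

Run:
```python
from h import *
st=r.get_state();print(st['clock'],st['tool_pos'],st['opening'],st['finger_force'])
s=snap('scene','r2.png')
for c in ['red','yellow','green','purple']: print(c,blobs(s,c,(.595,.65),(-.2,.23),(.01,.12)))
cv2.imwrite('pics/r2.png',cv2.resize(s['pixels'][20:240,160:400,::-1],None,fx=2.5,fy=2.5))
```

```text
20.75 [ 0.3761898  -0.3702422   0.13243041] 0.6271245459724778 0.0
red [(185, [0.6183, -0.0952, 0.0233], [0.043, 0.044, 0.016], [617.9, -96.2], np.float64(88.0))]
yellow [(236, [0.6192, 0.0364, 0.023], [0.044, 0.046, 0.016], [620.8, 34.6], np.float64(9.0)), (28, [0.6363, 0.0476, 0.0169], [0.012, 0.018, 0.004], [639.7, 49.2], np.float64(32.2))]
green [(105, [0.6204, -0.028, 0.0294], [0.038, 0.038, 0.004], [622.1, -26.4], np.float64(54.6))]
purple [(97, [0.6202, -0.161, 0.0238], [0.039, 0.043, 0.016], [621.7, -159.4], np.float64(71.2))]
```

View pics/r2.png

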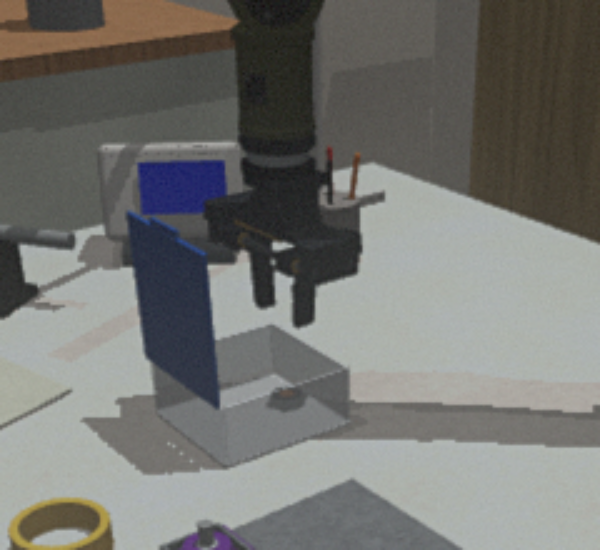

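The watch is inside the tub (288,397 in the crop). The green one is next.

>>> {"op": "step_arm", "data": {
  "motion": [
    {"dp": [0, -60, 0], "twist": [0, 0, 0], "hand": 0.4},
    {"dp": [10, -120, 0], "twist": [0, 0, 0], "hand": 0.4},
    {"dp": [30, -175, 0], "twist": [0, 0, 0], "hand": 0.4},
    {"dp": [60, -230, 0], "twist": [0, 0, 0], "hand": 0.4},
    {"dp": [90, -285, 0], "twist": [0, 0, 0], "hand": 0.4}
  ]
}}

```text
clock: 21.42
tool_pos: [0.4672, -0.0837, 0.131]
eef_rot: [1.0, -0.001, 0.001, 0.0]
contact_force: [1.1, -0.3, 0.3]
opening: 0.696
finger_force: 0.0
```

>>> {"op": "step_arm", "data": {
  "motion": [
    {"dp": [3, -60, 0], "twist": [0, 0, 0], "hand": 0.4},
    {"dp": [3, -120, 0], "twist": [0, 0, 0], "hand": 0.4},
    {"dp": [3, -180, 0], "twist": [0, 0, 0], "hand": 0.4},
    {"dp": [3, -240, 0], "twist": [0, 0, 0], "hand": 0.4},
    {"dp": [3, -300, 0], "twist": [0, 0, 0], "hand": 0.4}
  ]
}}

```text
clock: 22.05
tool_pos: [0.4696, 0.2167, 0.131]
eef_rot: [1.0, -0.001, 0.0, -0.0]
contact_force: [0.5, 0.3, -0.1]
opening: 0.7
finger_force: 0.0
```

>>> {"op": "step_arm", "data": {
  "motion": [
    {"dp": [0, -60, 0], "twist": [0, 0, 0], "hand": 0.4},
    {"dp": [0, -84, 0], "twist": [0, 0, 0], "hand": 0.4},
    {"dp": [0, -84, 50], "twist": [0, 0, 0], "hand": 0.4},
    {"dp": [0, -84, 70], "twist": [0, 0, 0], "hand": 0.4},
    {"dp": [0, -84, 70], "twist": [0, 0, 0], "hand": 0.4}
  ]
}}

```text
clock: 22.68
tool_pos: [0.4688, 0.2981, 0.0595]
eef_rot: [1.0, -0.001, -0.001, 0.001]
contact_force: [0.4, 0.4, 1.0]
opening: 0.698
finger_force: 0.0
```

Run:
```python
from h import *
st=r.get_state();print(st['clock'],st['tool_pos'],st['opening'],st['finger_force'])
s=snap('scene')
print('dots',blobs(s,'orange',(.4,.66),(.2,.45),(.005,.04)))
```

```text
22.675 [0.46875407 0.2980824  0.05954692] 0.6975545165250003 0.0
dots [(53, [0.4678, 0.2991, 0.019], [0.017, 0.015, 0.004], [467.6, 298.2], np.float64(33.4))]
```

>>> {"op": "step_arm", "data": {
  "motion": [
    {"dp": [0, 0, 15], "twist": [0, 0, 0], "hand": 0.4},
    {"dp": [0, 0, 31], "twist": [0, 0, 0], "hand": 0.4},
    {"dp": [0, 0, 31], "twist": [0, 0, 0], "hand": -1},
    {"dp": [0, 0, 31], "twist": [0, 0, 0], "hand": -1},
    {"dp": [0, 0, 31], "twist": [0, 0, 0], "hand": -1}
  ]
}}

```text
clock: 23.35
tool_pos: [0.4696, 0.2987, 0.0295]
eef_rot: [1.0, -0.001, -0.0, 0.0]
contact_force: [0.0, -1.0, -1.5]
opening: 0.445
finger_force: 20.0
```

>>> {"op": "step_arm", "data": {
  "motion": [
    {"dp": [0, 0, 0], "twist": [0, 0, 0], "hand": -1},
    {"dp": [0, 0, 0], "twist": [0, 0, 0], "hand": -1},
    {"dp": [0, 0, -50], "twist": [0, 0, 0], "hand": -1},
    {"dp": [0, 0, -101], "twist": [0, 0, 0], "hand": -1}
  ]
}}

```text
clock: 23.85
tool_pos: [0.4692, 0.2983, 0.1312]
eef_rot: [1.0, -0.001, -0.001, 0.001]
contact_force: [-0.1, 0.5, -1.0]
opening: 0.441
finger_force: 20.0
```

>>> {"op": "step_arm", "data": {
  "motion": [
    {"dp": [-10, 60, 0], "twist": [0, 0, 0], "hand": -1},
    {"dp": [-20, 120, 0], "twist": [0, 0, 0], "hand": -1},
    {"dp": [-30, 180, 0], "twist": [0, 0, 0], "hand": -1},
    {"dp": [-39, 240, 0], "twist": [0, 0, 0], "hand": -1},
    {"dp": [-39, 300, 0], "twist": [0, 0, 0], "hand": -1}
  ]
}}

```text
clock: 24.48
tool_pos: [0.4295, -0.0029, 0.1308]
eef_rot: [1.0, -0.0, -0.0, -0.0]
contact_force: [0.6, -0.3, -0.9]
opening: 0.444
finger_force: 20.0
```

>>> {"op": "step_arm", "data": {
  "motion": [
    {"dp": [0, 60, 0], "twist": [0, 0, 0], "hand": -1},
    {"dp": [0, 120, 0], "twist": [0, 0, 0], "hand": -1},
    {"dp": [0, 180, 0], "twist": [0, 0, 0], "hand": -1},
    {"dp": [0, 240, 0], "twist": [0, 0, 0], "hand": -1},
    {"dp": [0, 300, 0], "twist": [0, 0, 0], "hand": -1}
  ]
}}

```text
clock: 25.1
tool_pos: [0.4297, -0.3034, 0.1308]
eef_rot: [1.0, -0.001, 0.0, 0.0]
contact_force: [1.5, 0.2, -1.7]
opening: 0.444
finger_force: 20.0
```

>>> {"op": "step_arm", "data": {
  "motion": [
    {"dp": [0, 60, 0], "twist": [0, 0, 0], "hand": -1},
    {"dp": [0, 71, 0], "twist": [0, 0, 0], "hand": -1},
    {"dp": [0, 71, 0], "twist": [0, 0, 0], "hand": -1},
    {"dp": [0, 71, 0], "twist": [0, 0, 0], "hand": -1}
  ]
}}

```text
clock: 25.6
tool_pos: [0.4303, -0.3698, 0.1306]
eef_rot: [1.0, 0.001, -0.0, -0.001]
contact_force: [-0.4, -0.0, -0.9]
opening: 0.442
finger_force: 20.0
```

>>> {"op": "step_arm", "data": {
  "motion": [
    {"dp": [0, 0, 30], "twist": [0, 0, 0], "hand": -1},
    {"dp": [0, 0, 60], "twist": [0, 0, 0], "hand": -1},
    {"dp": [0, 0, 84], "twist": [0, 0, 0], "hand": -1},
    {"dp": [0, 0, 84], "twist": [0, 0, 0], "hand": -1},
    {"dp": [0, 0, 84], "twist": [0, 0, 0], "hand": -1}
  ]
}}

```text
clock: 26.22
tool_pos: [0.4307, -0.3714, 0.0475]
eef_rot: [1.0, 0.0, 0.0, 0.0]
contact_force: [0.2, -0.2, -0.3]
opening: 0.443
finger_force: 20.0
```

>>> {"op": "step_arm", "data": {
  "motion": [
    {"dp": [0, 0, 0], "twist": [0, 0, 0], "hand": 0.25},
    {"dp": [0, 0, 0], "twist": [0, 0, 0], "hand": 0.25},
    {"dp": [0, 0, -50], "twist": [0, 0, 0], "hand": 0.25},
    {"dp": [0, 0, -110], "twist": [0, 0, 0], "hand": -0.5},
    {"dp": [0, 0, -170], "twist": [0, 0, 0], "hand": -1}
  ]
}}

```text
clock: 26.85
tool_pos: [0.4296, -0.3723, 0.2189]
eef_rot: [1.0, -0.001, 0.0, 0.0]
contact_force: [1.2, -1.3, 1.0]
opening: 0.422
finger_force: 0.0
```

>>> {"op": "step_arm", "data": {
  "motion": [
    {"dp": [0, 0, -60], "twist": [0, 0, 0], "hand": -1},
    {"dp": [0, 0, -85], "twist": [0, 0, 0], "hand": -1},
    {"dp": [0, 0, -85], "twist": [0, 0, 0], "hand": -1}
  ]
}}

```text
clock: 27.22
tool_pos: [0.4306, -0.373, 0.3041]
eef_rot: [1.0, -0.001, 0.002, 0.002]
contact_force: [-1.4, -0.0, -0.1]
opening: 0.086
finger_force: 0.0
```

Run:
```python
from h import *
st=r.get_state();print(st['clock'],st['tool_pos'],st['opening'],st['finger_force'])
s=snap('scene','r3.png')
cv2.imwrite('pics/r3.png',cv2.resize(s['pixels'][20:240,160:400,::-1],None,fx=2.5,fy=2.5))
P=cloud(s);q=P[(P[...,0]>.45)&(P[...,0]<.66)&(P[...,1]>-.46)&(P[...,1]<-.25)&(P[...,2]>.09)&(P[...,2]<.24)]
print(np.percentile(q,[2,98],0),np.polyfit(q[:,2],q[:,0],1))
```

```text
27.225 [ 0.43060583 -0.37301835  0.30414813] 0.08624694400189709 0.0
[[ 0.50795485 -0.4438336   0.09305389]
 [ 0.5163012  -0.29883764  0.23345964]] [0.00950767 0.51058967]
```

View pics/r3.png

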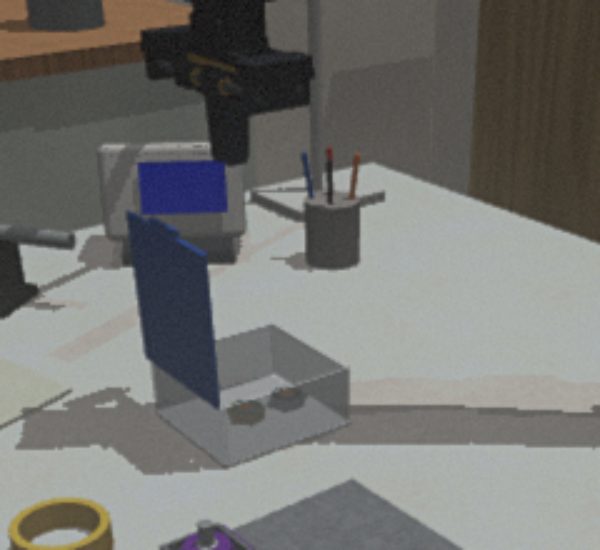

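Both dotted watches lie in the tub (248,412 and 288,397 in the crop), and the lid is upright. I'll go over it and push it shut along its arc.

>>> {"op": "step_arm", "data": {
  "motion": [
    {"dp": [60, 0, 0], "twist": [0, 0, 0], "hand": -1},
    {"dp": [120, 0, 0], "twist": [0, 0, 0], "hand": -1},
    {"dp": [150, 0, 0], "twist": [0, 0, 0], "hand": -1},
    {"dp": [150, 0, 50], "twist": [0, 0, 0], "hand": -1},
    {"dp": [150, 0, 71], "twist": [0, 0, 0], "hand": -1}
  ]
}}

```text
clock: 27.9
tool_pos: [0.5778, -0.3708, 0.225]
eef_rot: [1.0, -0.0, -0.004, -0.002]
contact_force: [0.3, 0.1, -0.1]
opening: 0.005
finger_force: 0.0
```

>>> {"op": "step_arm", "data": {
  "motion": [
    {"dp": [0, 0, 0], "twist": [0, 0, 0], "hand": -1},
    {"dp": [-25, 0, 0], "twist": [0, 0, 0], "hand": -1},
    {"dp": [-50, 0, 0], "twist": [0, 0, 0], "hand": -1},
    {"dp": [-75, 0, 2], "twist": [0, 0, 0], "hand": -1},
    {"dp": [-106, 0, 6], "twist": [0, 0, 0], "hand": -1}
  ]
}}

```text
clock: 28.52
tool_pos: [0.4748, -0.3723, 0.2257]
eef_rot: [1.0, -0.0, 0.002, 0.001]
contact_force: [1.6, -0.5, -0.1]
opening: 0.007
finger_force: 0.6
```

Run:
```python
from h import *
st=r.get_state();print(st['clock'],st['tool_pos'],st['contact_force'])
s=snap('scene','r4.png')
cv2.imwrite('pics/r4.png',cv2.resize(s['pixels'][20:240,160:400,::-1],None,fx=2.5,fy=2.5))
```

```text
28.525 [ 0.47478869 -0.37228173  0.22568214] [ 1.55079134 -0.50949537 -0.08292044]
```

View pics/r4.png

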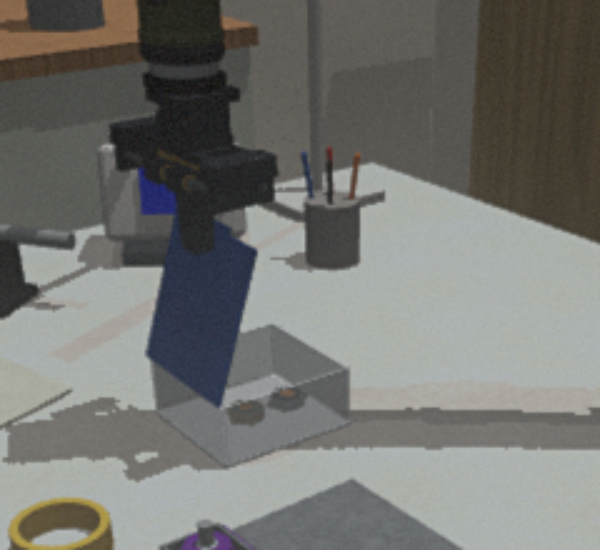

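The lid follows the finger, which touches near its free edge (197,240 in the crop), at about 1.6 N. I'll keep going along the arc.

>>> {"op": "step_arm", "data": {
  "motion": [
    {"dp": [-24, 0, 10], "twist": [0, 0, 0], "hand": -1},
    {"dp": [-44, 0, 22], "twist": [0, 0, 0], "hand": -1},
    {"dp": [-62, 0, 39], "twist": [0, 0, 0], "hand": -1},
    {"dp": [-76, 0, 58], "twist": [0, 0, 0], "hand": -1},
    {"dp": [-84, 0, 73], "twist": [0, 0, 0], "hand": -1}
  ]
}}

```text
clock: 29.2
tool_pos: [0.3899, -0.3727, 0.1517]
eef_rot: [1.0, -0.001, 0.0, 0.0]
contact_force: [-0.7, -0.4, 0.9]
opening: 0.004
finger_force: 0.3
```

>>> {"op": "step_arm", "data": {
  "motion": [
    {"dp": [-8, 0, 18], "twist": [0, 0, 0], "hand": -1},
    {"dp": [-12, 0, 36], "twist": [0, 0, 0], "hand": -1},
    {"dp": [-14, 0, 54], "twist": [0, 0, 0], "hand": -1},
    {"dp": [-14, 0, 58], "twist": [0, 0, 0], "hand": -1},
    {"dp": [-14, 0, 58], "twist": [0, 0, 0], "hand": -1}
  ]
}}

```text
clock: 29.82
tool_pos: [0.3767, -0.373, 0.0982]
eef_rot: [1.0, -0.001, 0.001, 0.002]
contact_force: [-6.3, 7.0, 41.7]
opening: 0.006
finger_force: 21.0
```

>>> {"op": "step_arm", "data": {
  "motion": [
    {"dp": [0, 0, -10], "twist": [0, 0, 0], "hand": -1},
    {"dp": [0, 0, -50], "twist": [0, 0, 0], "hand": -1},
    {"dp": [0, 0, -110], "twist": [0, 0, 0], "hand": -1},
    {"dp": [0, 60, -130], "twist": [0, 0, 0], "hand": -1},
    {"dp": [0, 120, -130], "twist": [0, 0, 0], "hand": -1}
  ]
}}

```text
clock: 30.45
tool_pos: [0.3777, -0.4946, 0.2272]
eef_rot: [1.0, 0.0, 0.002, 0.002]
contact_force: [1.5, 0.3, -1.1]
opening: 0.002
finger_force: 0.0
```

Run:
```python
from h import *
s=snap('scene','r5.png')
P=cloud(s);hsv=cv2.cvtColor(s['pixels'],cv2.COLOR_RGB2HSV)
for n in ['scene','top']:
    s=snap(n);P=cloud(s);hsv=cv2.cvtColor(s['pixels'],cv2.COLOR_RGB2HSV)
    m=(P[...,0]>.33)&(P[...,0]<.53)&(P[...,1]>-.45)&(P[...,1]<-.25)&(P[...,2]>.06)&(P[...,2]<.12)&(hsv[...,0]>100)&(hsv[...,0]<125)&(hsv[...,1]>100)
    q=P[m];A=np.c_[q[:,:2],np.ones(len(q))];print(len(q),np.percentile(q,[2,98],0).round(3),np.linalg.lstsq(A,q[:,2],rcond=None)[0])
    for c in ['red','yellow','green','purple']: print(c,blobs(s,c,(.3,.65),(-.22,.23),(.006,.12)))
    print(blobs(s,'blue',(.5,.65),(.3,.45),(.006,.04),60))
```

```text
1413 [[ 0.349 -0.438  0.075]
 [ 0.503 -0.296  0.079]] [ 0.0005344  -0.00115439  0.07648735]
red [(186, [0.6179, -0.0955, 0.0232], [0.045, 0.045, 0.016], [617.2, -97.0], np.float64(89.2))]
yellow [(275, [0.6197, 0.0358, 0.0228], [0.044, 0.046, 0.016], [618.6, 36.1], np.float64(87.7))]
green [(104, [0.6209, -0.0289, 0.0293], [0.037, 0.038, 0.004], [622.4, -26.3], np.float64(49.7))]
purple [(91, [0.62, -0.159, 0.0295], [0.038, 0.037, 0.005], [620.8, -157.2], np.float64(68.3))]
[(242, [0.5695, 0.3687, 0.0186], [0.03, 0.03, 0.004], [569.3, 368.7], np.float64(88.9))]
5064 [[ 0.344 -0.44   0.072]
 [ 0.5   -0.296  0.083]] [0.00026734 0.00080242 0.07736858]
red [(462, [0.6195, -0.0934, 0.023], [0.051, 0.051, 0.023], [619.3, -93.4], np.float64(89.5))]
yellow [(465, [0.6218, 0.04, 0.0235], [0.051, 0.051, 0.022], [621.4, 40.0], np.float64(89.9)), (45, [0.5879, 0.0411, 0.0204], [0.003, 0.048, 0.015], [587.9, 40.1], np.float64(0.3))]
green [(439, [0.6208, -0.0267, 0.0229], [0.049, 0.051, 0.023], [621.1, -26.7], np.float64(0.0))]
purple [(429, [0.6189, -0.159, 0.023], [0.051, 0.049, 0.023], [619.0, -159.1], np.float64(89.8)), (27, [0.5852, -0.1574, 0.0224], [0.002, 0.046, 0.015], [585.2, -157.3], np.float64(0.4))]
[]
```

View pics/r5.png

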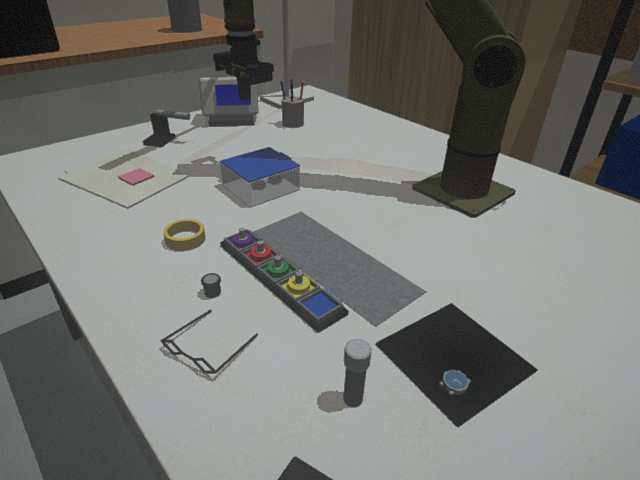

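The lid is flat at z = 0.0765 m (260,162) with both watches under it. All four dies are seated (242,238 to 299,283), and the undotted watch is still at (456,381). Handing in.

```bash
python3 -c "
from plant import r
print(r.finish_job())"
```

```text
the job is handed in; nothing more can be done
None
```

The job is handed in after about 31 s: both dotted watches are in the tub with the lid fully shut, and the four dies on the bench (no blue one was there) sit shank up in their own compartments; I left everything else in place, and the hand-in returned no verdict.

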